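# Gauge the next wrist pin from the gravity rack

## Task

Take the end pin off the sloped rack that holds the thicker wrist pins, so that the next one rolls down to the stop, and lay it - do not drop it - in the V-block of the pin gauge. Then push it endwise along the V until it bears against the end stop, by feel and without shoving the gauge along the bench. Leave the other pins on their racks and everything else where it is.

Things in the scene. Friction and masses are not known exactly. Their poses are not given: they have to be found in the camera images.
- pin1_center (a point): Centre of the end pin of the thick-pin rack, the one to take: a plain steel wrist pin, 30 mm diameter, 66 mm long, flat ends, about 0.26 kg. Its y axis is the pin's axis (either way round; x and z turn as it rolls). At the start it lies across the rails against the stop, the next pin touching its uphill side, so only its end faces (66 mm apart) are free to grasp.
- pin2_center (a point): Centre of the next thick pin, same size, directly uphill of the end pin; when that is lifted away it rolls 30 mm down to the stop by itself.
- pin3_center (a point): Centre of the third thick pin of the queue, same size. It follows by itself.
- pin4_center (a point): Centre of the fourth and last thick pin, same size. It follows by itself.
- rack_stop (a point): Point fixed to the thick-pin rack: the centre of the pin at the stop, 84 mm above the bench. x level, up the slope (away from the robot); y along the pins; z up. The rack is screwed down. Turned-up tabs at the low end are the stop, 20 mm above the rails. Side guides begin 24 mm uphill of this point; beside the end pin's end faces there is nothing down to the base plate near the bench.
- rack: The thick-pin rack: origin under its middle on the bench, axes as rack_stop, which lies at x = -104 mm. Two steel rails (44 mm over their outsides) rise at 15 degrees from the stop, their tops 15 mm under the pins' axes; side guides 75 mm over their outsides. 260 mm long, 75 mm wide, 150 mm high at the rear.
- gauge: Pin gauge: green cast base 170 x 150 x 18 mm, about 3.8 kg, standing loose on the bench (it slides when pushed with some 17 to 30 N); origin under its centre, x away from the robot, y along the V, z up. The V-block stands 30 mm to the -x side. A pillar stands at x = +60, y = +10 mm, with a dial indicator swung clear beyond it (x over 70 mm), 178 mm high in all.
- end_stop: End stop, fixed on the gauge's base: origin at the centre of the face that the pin's end must bear on, 75 mm above the bench; axes as the gauge, +y pointing from the face along the V, on the axis of a pin lying in it. A pin that is home has its centre 33 mm along +y from here, at this height. The bracket is 28 mm wide and reaches 10 mm above this point.
- vee (a point): Middle of the steel V-block, on the axis of a 30 mm pin lying in it; axes as the gauge, 55.5 mm along +y from the end stop. The 90 degree V is 55 mm long (y), 44 mm wide, its top edges 8.5 mm below this point: a finger pushing the pin home passes over them. A pin laid here overhangs both ends by 5 mm, leaves 22 mm for a finger before the stop, and slides at 2 to 8 N. Beyond the ends it is free 57 mm down to the base.
- thin1_center (a point): Centre of the end pin of the other, equal rack, which holds thinner pins (22 mm diameter, 66 mm long): leave them.
- thin2_center (a point): Centre of the second thin pin: leave it.
- thin3_center (a point): Centre of the third thin pin: leave it.
- piston: Aluminium piston standing on the bench, 80 mm diameter, 72 mm high, origin under its centre: leave it.
- conrod: Steel connecting rod lying flat, about 190 mm long along its x, 100 mm wide and 22 mm high, origin under its middle: leave it.
- bearing: Ball bearing lying flat, 52 mm diameter, 15 mm high: leave it.
- spray_can: Spray can, 64 mm diameter, 160 mm high, origin under its centre: leave it.
- wrench: Steel wrench lying flat, 220 mm long: leave it.
There are look-alikes about, which are no part of the job. What is shaped like the part that bears pin4_center but brown or pink is not meant.

How it is judged:
On the way, in this order (a step that is already met when the one before it is completed fails the run):
1. the end pin is off the rack and the next one lies at the stop (distance between pin1_center and rack_stop above 0.05 m and x of pin2_center in the frame of rack_stop between -0.003 and 0.003 m and z of pin2_center in the frame of rack_stop between -0.003 and 0.003 m and y of pin2_center in the frame of rack_stop between -0.006 and 0.006 m and angle between the y axis of pin2_center and the y axis of rack_stop, either way round below 0.08 rad), for 0.2 s.
2. the pin lies in the V and has been pressed against the end stop (x of pin1_center in the frame of end_stop between -0.0025 and 0.0025 m and z of pin1_center in the frame of end_stop between -0.0025 and 0.0025 m and contact force between end_stop and pin1 above 1 N).
At the end, for the whole second after the job is handed in: The pin taken lies at rest in the V-block, seated in the V (within 2.5 mm) and parallel to it, its end within 1.8 mm of the end stop, released; the next pin rests at the rack's stop (within 3 mm) and the other two lie close behind it on the track (x of pin1_center in the frame of end_stop between -0.0025 and 0.0025 m and z of pin1_center in the frame of end_stop between -0.0025 and 0.0025 m and y of pin1_center in the frame of end_stop between 0.0315 and 0.0348 m and angle between the y axis of pin1_center and the y axis of end_stop, either way round below 0.05 rad and linear speed of each of pin1, pin2 below 0.01 m/s and x of pin2_center in the frame of rack_stop between -0.003 and 0.003 m and z of pin2_center in the frame of rack_stop between -0.003 and 0.003 m and y of pin2_center in the frame of rack_stop between -0.006 and 0.006 m and angle between the y axis of pin2_center and the y axis of rack_stop, either way round below 0.08 rad and distance between pin2_center and pin3_center below 0.034 m and distance between pin3_center and pin4_center below 0.034 m and distance between pin3_center and rack_stop below 0.066 m and distance between pin4_center and rack_stop below 0.097 m and contact force between the fingers and pin1 below 0.05 N); the robot touches nothing.
It fails at once if the gauge was shoved more than 3 mm along the bench (distance of gauge from where it was at the start of the episode above 0.003 m or distance of end_stop from where it was at the start of the episode above 0.004 m).
It fails at once if the pin was dropped (fell free faster than 0.6 m/s, about 18 mm) (contact force between the fingers and pin1 below 0.01 N and linear speed of pin1 above 0.6 m/s).
It fails at once if a thin pin was disturbed by more than 10 mm (distance of any of thin1_center, thin2_center, thin3_center from where it was at the start of the episode above 0.01 m).
It fails at once if another thing on the bench was moved by more than 20 mm (distance of any of piston, conrod, bearing, spray_can, wrench from where it was at the start of the episode above 0.02 m).
It also fails if it takes over 51 s, if anything falls off the work surface, if the arm or the gripper's body presses on something with over 40 N, if the wrist force passes 120 N, or if a joint passes its speed limit or range.

## Robot

A 6-joint arm with a two-finger parallel gripper is mounted at the origin on the work surface. World frame = base frame: x ahead of the robot, y to its left, z up, the work surface at z = 0. Lengths are in m, angles in rad, forces in N, time in s.
With the tool pointing down it reaches from about 0.2 to 0.875 m from the base axis. Payload 3.4 kg.
Tool frame: the origin (TCP) lies midway between the tips of the shut fingers; the grasp point (between the pads) lies 19 mm behind it; x points along the fingers, y is the direction in which the jaws open and shut, and the axes are right-handed (so a half turn about x gives the same grasp; the last joint's range is limited). The gripper opens to 94 mm and grips with 3 to 60 N. Pads are 16 mm wide; open, the fingers measure 119 mm over their backs; the gripper's body (75 mm by 177 mm) begins 78 mm behind the grasp point.
Start: joints at [-1.363, 0.276, 1.505, -0, 1.361, -0.121], TCP at [0.186, -0.544, 0.205] pointing down, gripper open.
Joint ranges: [-2.89, 2.89], [-0.75, 2.08], [0.22, 2.7], [-1.18, 4.32], [0.11, 2.71], [-2.7, 2.7]. Speed limits (rad/s): [2.57, 2.57, 3.14, 3.14, 3.14, 3.14].

## Interface

Orientations are given as [roll, pitch, yaw] about the fixed x, y, z axes, in that order (R = Rz(yaw) Ry(pitch) Rx(roll)).
In Python, from rig import r gives the robot as it stands.
- The arm moves only by the tool servo_tool, never from a script. Its argument "plan" is a list of rows, each an object with "linear": the shift along the tool's x, y, z in m, a list of three; "rotation": the turn, a rotation vector about the tool's x, y, z in rad, a list of three; "gripper": the opening, from 0 (shut) to 1 (fully open). A call has 1 to 8 rows; each row is the pose to reach, as a shift and turn from the pose measured when the call began, along the tool's axes at that moment; what a row does not reach only later rows make up. A row lasts 1/10 s, in which the tool goes at most 50 mm and 8.59 degrees, less where a joint would pass 70% of its speed; a pose out of reach is approached as far as the arm can. A call with a gripper value outside its range is refused whole. The fingers move at their own pace and stop on an object; "newtons" is the grip in N (left out, the last holds). Time passes only in rows, so rows that repeat a pose let the fingers close. It gives the time, the measured TCP pose, the force and the opening at its end, in the units of the state.
- r.read_state(): the state, without advancing time (a new reading comes with each control period).
- r.read_camera(name): name is "scene" or "side" or "wrist"; returns (picture, depth): 400x640x3 uint8, red, green, blue; 400x640 float32, m along the optical axis (not along the pixel's ray), 0 where there is no reading.
- r.camera_params(name): a dict with "vfov" (degrees; the focal length in pixels is half the picture's height over the tangent of half this angle, whatever the lens; pixels are square), "cx", "cy" (the principal point, pixels), "distortion" ([k1, k2, p1, p2, k3] as OpenCV has them; the pictures are not rectified), "R" (3x3) and "t" (3): a world point X has camera coordinates R X + t. Camera axes: x right, y down, z forward; pixel columns grow to the right and rows downward; lengths in m; the calibration is good to about 2 mm. A picture is of the moment at which its call begins: read the wrist's pose just before it. camera_params takes no time and is no camera call; for the wrist camera it gives the pose at the moment of the call.
- r.sign_off(): hands the job in, once; it reports no verdict.
The state is a dict: "t": time; "joints": joint angles; "qd": joint speeds; "tau": joint torques, N m; "ee_pos": TCP position; "orientation": TCP orientation; "contact_force": force on the tool from outside, world axes, zero at the start; "moment": the same for the moment, N m; "width": finger opening in m.
Only numpy, scipy, OpenCV 4.12 (cv2) and the standard library are available. Lean on these libraries where they do the work, as an engineer would, in place of code of your own. Each camera call takes 0.05 s, during which the arm holds its last target. There are 200 camera calls.

## Working session

There is one attempt and no reset: what is moved stays moved. The work goes in short steps, Python scripts to look and compute and a tool call to move; the robot and the scene stay as the last step left them, time stands still between calls to the robot, and variables do not carry over. Pictures are saved under pics/ and viewed, about 8 in all and at most 12, crops included, and the job is handed in when it is done.

Besides the shell and the picture viewer there is one more tool, called after "Request:" as name(argument=value, ...), one argument or row to a line, values as JSON. servo_tool: Moves the arm, as the interface text tells. Its arguments: {"type":"object","properties":{"plan":{"type":"array","items":{"type":"object","properties":{"linear":{"type":"array","items":{"type":"number"}},"rotation":{"type":"array","items":{"type":"number"}},"gripper":{"type":"number"}}}},"newtons":{"type":"number"}},"required":["plan"]}

```bash
mkdir -p pics; cat > h.py <<'E'
import numpy as np, cv2
from rig import r
def cam(n):
    p=r.camera_params(n); im,d=r.read_camera(n)
    f=200/np.tan(np.radians(p['vfov'])/2)
    K=np.array([[f,0,p['cx']],[0,f,p['cy']],[0,0,1]])
    return im,d,K,np.array(p['distortion'],float),np.array(p['R']),np.array(p['t'])
def cloud(c):
    im,d,K,D,R,t=c
    g=np.stack(np.meshgrid(np.arange(640.),np.arange(400.)),-1).reshape(-1,1,2)
    u=cv2.undistortPoints(g,K,D).reshape(400,640,2)
    P=np.dstack([u*d[...,None],d])
    W=(P-t)@R
    W[d==0]=np.nan
    return W
def save(n,im): cv2.imwrite('pics/'+n,im[...,::-1])
E
python3 - <<'E'
from h import *
print(r.read_state())
ims=[]
for n in('scene','side'):
    c=cam(n); save(n+'1.png',c[0]); np.savez(n+'1.npz',W=cloud(c),im=c[0]); print(n,c[2],c[3],c[4],c[5])
E
```

```text
{'t': 0.0, 'joints': array([-1.36302767e+00,  2.76559304e-01,  1.50611868e+00, -9.23364591e-06,
        1.36069559e+00, -1.21010804e-01]), 'qd': array([-0.00076451, -0.00021127, -0.00208161, -0.00122913, -0.00071059,
        0.0002127 ]), 'tau': array([ 1.97544432e-03, -4.04583442e+01, -2.37236434e+01,  7.01381243e-02,
        3.45472468e-02, -1.45139652e-04]), 'ee_pos': array([ 0.18552805, -0.5436452 ,  0.20463086]), 'orientation': array([-1.68673837,  1.56901538,  1.78363568]), 'contact_force': array([0.08273811, 0.79367241, 0.97532859]), 'moment': array([ 0.02193007,  0.00364124, -0.03073157]), 'width': 0.09394971643778756}
scene [[497.5198339    0.         318.12161639]
 [  0.         497.5198339  203.33477396]
 [  0.           0.           1.        ]] [-0.15312236  0.          0.          0.          0.        ] [[ 0.70534024  0.70868274  0.01624566]
 [ 0.59356446 -0.57792592 -0.56007398]
 [-0.38752598  0.40468556 -0.8282833 ]] [-0.40550169 -0.29316109  1.46296685]
side [[368.52366069   0.         325.37507542]
 [  0.         368.52366069 193.66589122]
 [  0.           0.           1.        ]] [-0.0372253  0.         0.         0.         0.       ] [[-0.77274012 -0.63436889  0.02118541]
 [-0.42165184  0.48810389 -0.76417558]
 [ 0.47442853 -0.599442   -0.64466027]] [0.42186502 0.32129785 0.57054985]
```

View pics/scene1.png

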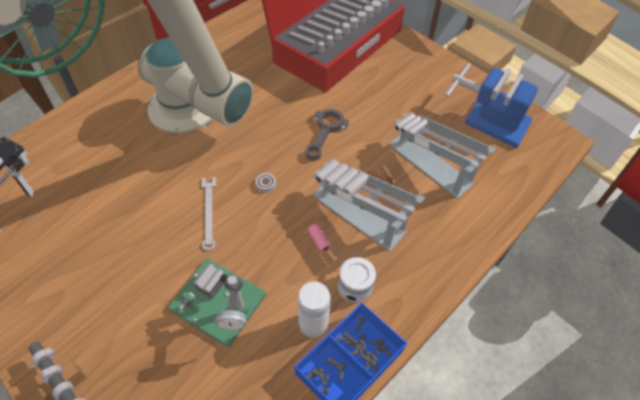

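View pics/side1.png

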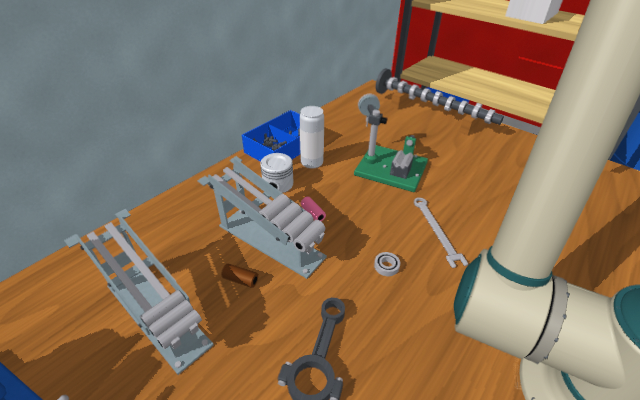

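The thick-pin rack (four pins) is at scene (325–365, 170–185), and the thin rack is at (410, 125). The gauge is at scene (215, 300) with its end stop (green bracket) near (187, 303), and at side (392, 165). Next I measure both roughly from depth.

```bash
python3 - <<'E'
from h import *
for n,pts in (('scene',dict(pinA=(325,170),pinD=(362,186),rackrear=(412,205),baseN=(325,200),gaugeL=(170,308),gaugeT=(212,262),gaugeR=(263,295),gaugeB=(225,342),vee=(210,277),stop=(187,300),pillar=(234,283),dial=(230,320),thin=(408,122))),
 ('side',dict(pinA=(303,235),vee=(402,163),stop=(409,145),gnear=(418,189),gl=(357,172),gr=(427,155),pillar=(373,118)))):
    W=np.load(n+'1.npz')['W']
    for k,(x,y) in pts.items(): print(n,k,np.round(np.nanmedian(W[y-1:y+2,x-1:x+2].reshape(-1,3),0),3))
# green mask gauge base
for n in('scene','side'):
    z=np.load(n+'1.npz');W=z['W'];im=z['im'].astype(int)
    m=(im[...,1]>im[...,0]+20)&(im[...,1]>im[...,2]+15)&(W[...,2]>.01)&(W[...,2]<.025)&(W[...,0]>.2)
    m=cv2.morphologyEx(m.astype(np.uint8),cv2.MORPH_OPEN,np.ones((3,3)))>0
    P=W[m][:,:2].astype(np.float32); print(n,len(P),cv2.minAreaRect(P),np.median(W[m][:,2]))
    # pins/rack top: points within .25 of pin region z
    c=np.array([.45,-.1])
E
```

```text
scene pinA [0.521 0.075 0.096]
scene pinD [0.619 0.098 0.105]
scene rackrear [0.744 0.131 0.122]
scene baseN [0.54  0.059 0.002]
scene gaugeL [ 0.51  -0.403  0.015]
scene gaugeT [ 0.486 -0.262  0.017]
scene gaugeR [ 0.631 -0.231  0.015]
scene gaugeB [ 0.657 -0.364  0.017]
scene vee [ 0.531 -0.298  0.058]
scene stop [ 0.554 -0.371  0.083]
scene pillar [ 0.629 -0.29   0.164]
scene dial [ 0.685 -0.346  0.171]
scene thin [0.555 0.356 0.089]
side pinA [0.519 0.103 0.098]
side vee [ 0.52  -0.277  0.059]
side stop [ 0.545 -0.355  0.066]
side gnear [ 0.464 -0.282  0.   ]
side gl [ 0.618 -0.221  0.014]
side gr [ 0.52  -0.441  0.   ]
side pillar [ 0.62  -0.275  0.153]
scene 2161 ((0.5678293704986572, -0.3146156072616577), (0.1683935821056366, 0.14770282804965973), 14.782341003417969) 0.016759460285562338
side 1350 ((0.5636214017868042, -0.3101661205291748), (0.16827405989170074, 0.1504719853401184), 14.75769329071045) 0.01776061959727588
```

```bash
cat >> h.py <<'E'
from scipy.spatial.transform import Rotation as Ro
def tool(): 
    s=r.read_state(); return np.array(s['ee_pos']),Ro.from_euler('xyz',s['orientation']).as_matrix(),s
def goto(p,yaw,sgn=None):
    """shift, rotvec in tool axes; jaw axis (tool y) along +-(−sin yaw, cos yaw)"""
    p0,R0,s=tool()
    out=[]
    for g in (1,-1):
        x=np.array([0,0,-1.]);y=g*np.array([-np.sin(yaw),np.cos(yaw),0]);Rt=np.c_[x,y,np.cross(x,y)]
        out.append((Ro.from_matrix(R0.T@Rt).as_rotvec(),g))
    o=min(out,key=lambda a:np.linalg.norm(a[0]))
    print('lin',np.round(R0.T@(np.array(p)-p0),4),'rot',np.round(o[0],4),'g',o[1],'pos',np.round(p0,4))
E
python3 - <<'E'
from h import *
p,R,s=tool(); print(R.round(3)); 
q=r.camera_params('wrist'); Rc=np.array(q['R']); print('cam in tool',(R.T@(-Rc.T@q['t']-p)).round(3),(Rc@R).round(2),q['vfov'])
goto([.45,.07,.30],np.radians(13.5))
E
```

```text
[[-0.     0.323 -0.946]
 [ 0.002 -0.946 -0.323]
 [-1.    -0.002 -0.   ]]
cam in tool [-0.179 -0.    -0.073] [[ 0.    1.    0.  ]
 [-0.25 -0.    0.97]
 [ 0.97 -0.    0.25]] 64.064961659017
lin [-0.0944 -0.4956 -0.4485] rot [ 0.0932 -0.0001  0.0016] g -1 pos [ 0.1856 -0.5437  0.2047]
```

Request:
servo_tool(
  plan=[
    {"linear": [-0.095,-0.48,-0.496],"rotation": [0.093,0,0],"gripper": 1},
    {"linear": [-0.095,-0.48,-0.496],"rotation": [0.093,0,0],"gripper": 1},
    {"linear": [-0.095,-0.48,-0.496],"rotation": [0.093,0,0],"gripper": 1},
    {"linear": [-0.095,-0.48,-0.496],"rotation": [0.093,0,0],"gripper": 1},
    {"linear": [-0.095,-0.48,-0.496],"rotation": [0.093,0,0],"gripper": 1},
    {"linear": [-0.095,-0.48,-0.496],"rotation": [0.093,0,0],"gripper": 1},
    {"linear": [-0.095,-0.48,-0.496],"rotation": [0.093,0,0],"gripper": 1},
    {"linear": [-0.095,-0.48,-0.496],"rotation": [0.093,0,0],"gripper": 1},
  ],
)

```text
t: 0.9
ee_pos: [0.3663, -0.1894, 0.2602]
orientation: [-1.662, 1.569, 1.715]
contact_force: [1.1, 0.1, 0.4]
width: 0.0944
```

```bash
python3 - <<'E'
from h import *
goto([.50,.07,.30],np.radians(13.5))
E
```

```text
lin [-0.0394 -0.2212 -0.1905] rot [-0.0004 -0.0001  0.0016] g -1 pos [ 0.3663 -0.1894  0.2602]
```

Request:
servo_tool(
  plan=[
    {"linear": [-0.039,-0.221,-0.19],"rotation": [0,0,0.0016],"gripper": 1},
    {"linear": [-0.039,-0.221,-0.19],"rotation": [0,0,0.0016],"gripper": 1},
    {"linear": [-0.039,-0.221,-0.19],"rotation": [0,0,0.0016],"gripper": 1},
    {"linear": [-0.039,-0.221,-0.19],"rotation": [0,0,0.0016],"gripper": 1},
    {"linear": [-0.039,-0.221,-0.19],"rotation": [0,0,0.0016],"gripper": 1},
    {"linear": [-0.039,-0.221,-0.19],"rotation": [0,0,0.0016],"gripper": 1},
    {"linear": [-0.039,-0.221,-0.19],"rotation": [0,0,0.0016],"gripper": 1},
    {"linear": [-0.039,-0.221,-0.19],"rotation": [0,0,0.0016],"gripper": 1},
  ],
)

```text
t: 1.7
ee_pos: [0.4993, 0.0703, 0.2989]
orientation: [0.198, 1.569, -2.706]
contact_force: [-0.4, 0.1, 0.0]
width: 0.0937
```

```bash
python3 - <<'E'
from h import *
print(tool()[2]['ee_pos'])
c=cam('wrist'); save('w1.png',c[0]); np.savez('w1.npz',W=cloud(c),im=c[0])
E
```

```text
[0.49926908 0.07027215 0.29888693]
```

View pics/w1.png

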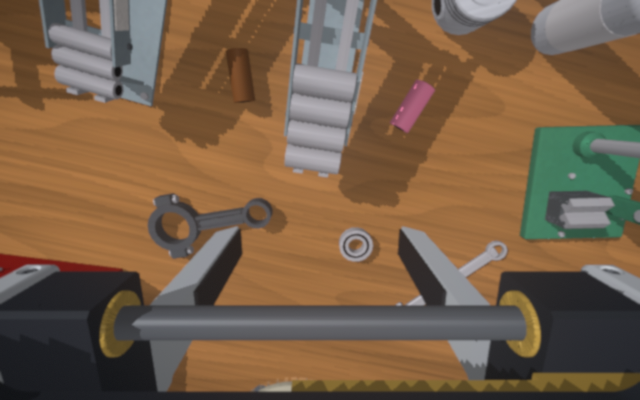

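The wrist view shows the four thick pins at (320, 80–160), end pin at (313, 160), with the gauge at right (585, 205). I fit the row of pins to the depth cloud.

```bash
cat >> h.py <<'E'
from scipy.optimize import least_squares
def fitrow(W,x0,n=4):
    """x,y,yaw,z of pin at stop; cylinders r15, 30 mm apart on 15 deg slope"""
    P=W.reshape(-1,3);P=P[~np.isnan(P).any(1)]
    s15,c15=np.sin(np.radians(15)),np.cos(np.radians(15))
    def loc(q,P):
        a=q[2];d=P-[q[0],q[1],q[3]]
        return np.c_[d[:,0]*np.cos(a)+d[:,1]*np.sin(a),-d[:,0]*np.sin(a)+d[:,1]*np.cos(a),d[:,2]]
    q=np.array(x0,float)
    def rad(L): return np.min([np.hypot(L[:,0]-.03*k*c15,L[:,2]-.03*k*s15) for k in range(n)],0)-.015
    for it in range(4):
        L=loc(q,P); dd=np.abs(rad(L))
        S=P[(dd<(.012,.006,.004,.004)[it])&(abs(L[:,1])<.045)&(L[:,2]>-.004+L[:,0]*np.tan(np.radians(15)))]
        f=lambda v:rad(loc([v[0],q[1],v[1],v[2]],S)) if 0 else rad(loc([q[0]+v[0]*np.cos(q[2]),q[1]+v[0]*np.sin(q[2]),v[1],v[2]],S))
        o=least_squares(f,[0,q[2],q[3]],loss='soft_l1',f_scale=.002)
        q=np.array([q[0]+o.x[0]*np.cos(q[2]),q[1]+o.x[0]*np.sin(q[2]),o.x[1],o.x[2]])
        L=loc(q,S); m=abs(L[:,0])<.012; e=np.percentile(L[m,1],[1,99]); e4=np.percentile(L[:,1],[1,99]); mid=e.mean()
        q[0]-=mid*np.sin(q[2]); q[1]+=mid*np.cos(q[2])
    print('pin at stop',q.round(4),'yawdeg',np.degrees(q[2]).round(2),'rms',np.sqrt(np.mean(o.fun**2)).round(4),len(S),'len',np.ptp(e).round(4),'ends all',(e4-mid).round(4))
    return q
E
python3 - <<'E'
from h import *
for n in('w1','scene1','side1'): fitrow(np.load(n+'.npz')['W'],[.517,.085,.235,.084])
E
```

```text
pin at stop [0.5169 0.0841 0.0806 0.0839] yawdeg 4.62 rms 0.0008 6340 len 0.0644 ends all [-0.036   0.0354]
pin at stop [0.5198 0.0828 0.111  0.0824] yawdeg 6.36 rms 0.0016 1068 len 0.066 ends all [-0.0406  0.0346]
pin at stop [0.5189 0.0859 0.0797 0.0839] yawdeg 4.57 rms 0.0011 1858 len 0.0655 ends all [-0.0357  0.037 ]
```

Wrist and side fits agree to 2 mm: pin1 is at about (0.5175, 0.0845, 0.084), yaw 4.6°, length 65 mm.

```bash
python3 - <<'E'
from h import *
goto([.5175,.0845,.065],.0806)
E
```

```text
lin [ 0.2339 -0.0105 -0.0221] rot [ 0.1552  0.0018 -0.0006] g -1 pos [0.4989 0.0693 0.2989]
```

Request:
servo_tool(
  plan=[
    {"linear": [0.05,-0.0105,-0.022],"rotation": [0.1,0,0],"gripper": 1},
    {"linear": [0.1,-0.0105,-0.022],"rotation": [0.155,0.002,0],"gripper": 1},
    {"linear": [0.15,-0.0105,-0.022],"rotation": [0.155,0.002,0],"gripper": 1},
    {"linear": [0.15,-0.0105,-0.022],"rotation": [0.155,0.002,0],"gripper": 1},
    {"linear": [0.18,-0.0105,-0.022],"rotation": [0.155,0.002,0],"gripper": 1},
    {"linear": [0.21,-0.0105,-0.022],"rotation": [0.155,0.002,0],"gripper": 1},
    {"linear": [0.234,-0.0105,-0.022],"rotation": [0.155,0.002,0],"gripper": 1},
    {"linear": [0.234,-0.0105,-0.022],"rotation": [0.155,0.002,0],"gripper": 1},
  ],
)

```text
t: 2.55
ee_pos: [0.516, 0.0831, 0.0642]
orientation: [0.194, 1.567, -2.869]
contact_force: [-0.4, -0.2, 1.0]
width: 0.0937
```

```bash
python3 - <<'E'
from h import *
goto([.5175,.0845,.065],.0806)
c=cam('wrist'); save('w2.png',c[0]); W=cloud(c); fitrow(W,[.5175,.0845,.08,.084])
E
```

```text
lin [-0.0008 -0.0013 -0.0016] rot [-0.0016  0.0037 -0.0007] g -1 pos [0.516  0.0831 0.0642]
pin at stop [0.5172 0.0841 0.0806 0.0839] yawdeg 4.62 rms 0.0008 41362 len 0.0641 ends all [-0.0361  0.0355]
```

View pics/w2.png

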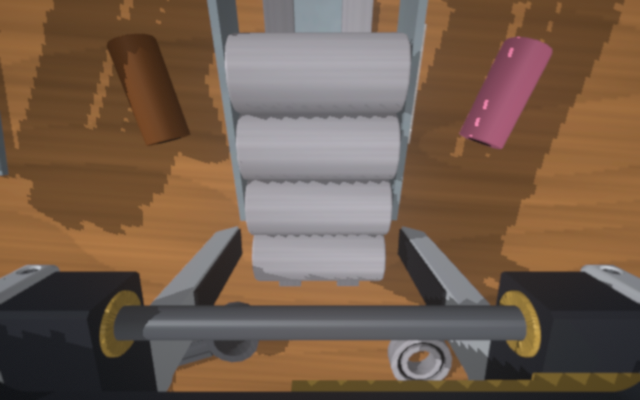

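The end pin at (318, 257) sits between the fingers and the axes agree, so I close.

Request:
servo_tool(
  newtons=35,
  plan=[
    {"linear": [-0.001,-0.001,-0.0013],"rotation": [0,0,0],"gripper": 1},
    {"linear": [-0.001,-0.001,-0.0013],"rotation": [0,0,0],"gripper": 0.6},
    {"linear": [-0.001,-0.001,-0.0013],"rotation": [0,0,0],"gripper": 0.5},
    {"linear": [-0.001,-0.001,-0.0013],"rotation": [0,0,0],"gripper": 0.5},
    {"linear": [-0.001,-0.001,-0.0013],"rotation": [0,0,0],"gripper": 0.5},
    {"linear": [-0.001,-0.001,-0.0013],"rotation": [0,0,0],"gripper": 0.5},
  ],
)

```text
t: 3.2
ee_pos: [0.519, 0.0843, 0.0672]
orientation: [1.809, 1.569, -1.253]
contact_force: [-1.3, -0.7, 4.3]
width: 0.0659
```

Request:
servo_tool(
  plan=[
    {"linear": [-0.01,0,0],"rotation": [0,0,0],"gripper": 0.5},
    {"linear": [-0.02,0,0],"rotation": [0,0,0],"gripper": 0.5},
    {"linear": [-0.03,0,0],"rotation": [0,0,0],"gripper": 0.5},
    {"linear": [-0.045,0,0],"rotation": [0,0,0],"gripper": 0.5},
    {"linear": [-0.07,0,0],"rotation": [0,0,0],"gripper": 0.5},
    {"linear": [-0.11,0,0],"rotation": [0,0,0],"gripper": 0.5},
    {"linear": [-0.16,0,0],"rotation": [0,0,0],"gripper": 0.5},
    {"linear": [-0.2,0,0],"rotation": [0,0,0],"gripper": 0.5},
  ],
)

```text
t: 4.0
ee_pos: [0.5191, 0.0847, 0.2705]
orientation: [2.746, 1.568, -0.316]
contact_force: [1.2, 0.0, -3.1]
width: 0.066
```

```bash
python3 - <<'E'
from h import *
c=cam('wrist'); save('w3.png',c[0]); W=cloud(c); fitrow(W,[.5172,.0845,.08,.084],3)
# gauge view pose: V position estimate
g=np.array([.5655,-.312]);a=np.radians(14.77);X=np.array([np.cos(a),np.sin(a)]);Y=np.array([-X[1],X[0]])
v=g-.03*X+.0225*Y; print(v)
goto([*(v-.02*X),.29],a)
E
```

```text
pin at stop [0.5169 0.0841 0.078  0.084 ] yawdeg 4.47 rms 0.0008 4945 len 0.065 ends all [-0.0352  0.0353]
[ 0.53075515 -0.29789165]
lin [-0.0125  0.3857  0.0419] rot [-0.1781 -0.0155 -0.0033] g -1 pos [0.5227 0.0848 0.2774]
```

View pics/w3.png

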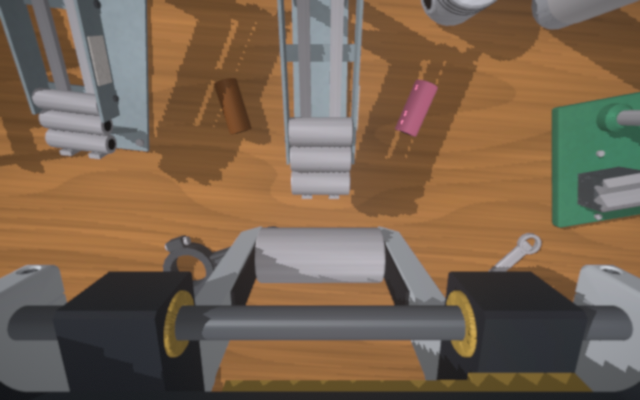

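Pin is held level at (320, 255), and the three remaining pins have rolled to the stop (fit within 1 mm). Moving over the gauge.

Request:
servo_tool(
  plan=[
    {"linear": [-0.0125,0.05,0.005],"rotation": [-0.05,-0.0155,-0.003],"gripper": 0.5},
    {"linear": [-0.0125,0.1,0.01],"rotation": [-0.1,-0.0155,-0.003],"gripper": 0.5},
    {"linear": [-0.0125,0.15,0.016],"rotation": [-0.15,-0.0155,-0.003],"gripper": 0.5},
    {"linear": [-0.0125,0.2,0.022],"rotation": [-0.178,-0.0155,-0.003],"gripper": 0.5},
    {"linear": [-0.0125,0.25,0.027],"rotation": [-0.178,-0.0155,-0.003],"gripper": 0.5},
    {"linear": [-0.0125,0.3,0.033],"rotation": [-0.178,-0.0155,-0.003],"gripper": 0.5},
    {"linear": [-0.0125,0.345,0.038],"rotation": [-0.178,-0.0155,-0.003],"gripper": 0.5},
    {"linear": [-0.0125,0.38,0.042],"rotation": [-0.178,-0.0155,-0.003],"gripper": 0.5},
  ],
)

```text
t: 4.85
ee_pos: [0.5102, -0.3004, 0.2901]
orientation: [1.464, 1.569, -1.421]
contact_force: [0.4, 0.1, -2.9]
width: 0.0659
```

Request:
servo_tool(
  plan=[
    {"linear": [0,0.004,0],"rotation": [0,0,0],"gripper": 0.5},
    {"linear": [0,0.004,0],"rotation": [0,0,0],"gripper": 0.5},
    {"linear": [0,0.004,0],"rotation": [0,0,0],"gripper": 0.5},
    {"linear": [0,0.004,0],"rotation": [0,0,0],"gripper": 0.5},
  ],
)

```text
t: 5.25
ee_pos: [0.5114, -0.3025, 0.2905]
orientation: [1.922, 1.57, -0.962]
contact_force: [-0.3, 0.6, -2.2]
width: 0.066
```

```bash
python3 - <<'E'
from h import *
p,R,s=tool(); print(p,s['contact_force'])
c=cam('wrist'); save('w4.png',c[0]); W=cloud(c); np.savez('w4.npz',W=W,im=c[0],p=p,R=R)
im=c[0].astype(int)
m=(im[...,1]>im[...,0]+20)&(im[...,1]>im[...,2]+15)&(W[...,2]>.01)&(W[...,2]<.025)
P=W[m][:,:2].astype(np.float32); print(len(P),cv2.minAreaRect(P))
L=(W-p)@R  # tool coords
for k,(lo,hi) in {}.items(): pass
# held pin
m=(abs(L[...,1])<.03)&(abs(L[...,0]+.019)<.03)&(abs(L[...,2])<.03)
Q=L[m]; 
o=least_squares(lambda v:np.hypot(Q[:,0]-v[0]-v[2]*Q[:,1],Q[:,2]-v[1]-v[3]*Q[:,1])-.015,[-.017,0,0,0],loss='soft_l1',f_scale=.001)
print('pin in tool: x,z,tilt',o.x.round(4),len(Q),np.sqrt(np.mean(o.fun**2)))
E
```

```text
[ 0.51138582 -0.30254545  0.2905129 ] [-0.28802532  0.61680158 -2.17507   ]
9629 ((0.563823938369751, -0.31333795189857483), (0.16647394001483917, 0.147928848862648), 14.757807731628418)
pin in tool: x,z,tilt [-0.0168  0.0017  0.0013 -0.0002] 6526 0.0005429969745740557
```

View pics/w4.png

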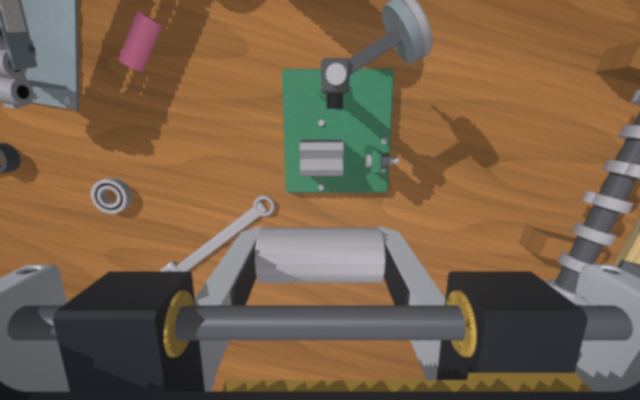

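The gauge is in clear view, with the V at (322, 158) and the end stop at (375, 158). The held pin is seated straight in the grip. Next I fit the V profile and the stop face.

```bash
cat >> h.py <<'E'
def fitvee(W,im,a=np.radians(14.76),g=(.5645,-.3128),z0=0):
    X=np.array([np.cos(a),np.sin(a)]);Y=np.array([-X[1],X[0]])
    P=W.reshape(-1,3);C=im.reshape(-1,3).astype(int)
    ok=~np.isnan(P).any(1);P=P[ok];C=C[ok]
    d=P[:,:2]-g; x=d@X;y=d@Y;z=P[:,2]
    green=C[:,1]>C[:,0]+15
    b=(abs(x+.03)<.025)&(abs(y-.0225)<.035)&(z>.045)&(z<.072)&~green
    ye=np.percentile(y[b],[1,99]); xe=np.percentile(x[b],[1,99])
    xi,yi,zi=x[b],y[b],z[b]; k=abs(yi-ye.mean())<.024
    xi,yi,zi=xi[k],yi[k],zi[k]
    prof=lambda u:np.minimum(.0538+abs(u),.0665)
    o=least_squares(lambda v:zi-prof(xi-v[0]-v[1]*(yi-.0225))-v[2],[-.03,0,0],loss='soft_l1',f_scale=.001)
    print('V x0',o.x[0].round(4),'dyaw(deg)',-np.degrees(o.x[1]).round(2),'dz',o.x[2].round(4),'rms',np.sqrt(np.mean(o.fun**2)).round(4),'y ext',ye.round(4),'x ext',xe.round(4),k.sum())
    s=(abs(x+.03)<.016)&(y<ye[0]-.012)&(y>ye[0]-.06)&(z>.06)&(z<.09)
    print('stop y pctl',np.percentile(y[s],[1,50,90,97,99.5]).round(4),'zmax',np.percentile(z[s],98).round(4),'x',np.percentile(x[s],[2,98]).round(4),s.sum())
    v=np.array(g)+o.x[0]*X+ye.mean()*Y; print('vee',v.round(4),'yaw',a)
E
python3 - <<'E'
from h import *
z=np.load('w4.npz'); fitvee(z['W'],z['im'])
for n in('scene1','side1'):
    z=np.load(n+'.npz'); fitvee(z['W'],z['im'])
E
```

```text
V x0 -0.0311 dyaw(deg) 0.33 dz -0.0011 rms 0.004 y ext [-0.005   0.0484] x ext [-0.0525 -0.0092] 1301
stop y pctl [-0.0638 -0.0452 -0.0363 -0.0336 -0.0334] zmax 0.086 x [-0.0432 -0.017 ] 482
vee [ 0.5289 -0.2997] yaw 0.25761059759436306
V x0 -0.0282 dyaw(deg) -2.08 dz -0.0032 rms 0.0046 y ext [-0.0078  0.0475] x ext [-0.0507 -0.006 ] 419
stop y pctl [-0.0661 -0.0495 -0.0391 -0.0358 -0.034 ] zmax 0.0874 x [-0.0415 -0.0146] 180
vee [ 0.5322 -0.3008] yaw 0.25761059759436306
V x0 -0.0296 dyaw(deg) -0.25 dz -0.0018 rms 0.0053 y ext [-0.0035  0.0514] x ext [-0.0512 -0.0083] 192
stop y pctl [-0.06   -0.0389 -0.0332 -0.0316 -0.031 ] zmax 0.0856 x [-0.0431 -0.0157] 117
vee [ 0.5297 -0.2972] yaw 0.25761059759436306
```

```bash
python3 - <<'E'
from h import *
goto([.5312,-.2988,.125],.2576)
E
```

```text
lin [ 0.1656  0.0012 -0.02  ] rot [ 0.0003 -0.0003 -0.0012] g -1 pos [ 0.5114 -0.3026  0.2906]
```

Request:
servo_tool(
  plan=[
    {"linear": [0.03,0.0012,-0.02],"rotation": [0,0,0],"gripper": 0.5},
    {"linear": [0.07,0.0012,-0.02],"rotation": [0,0,0],"gripper": 0.5},
    {"linear": [0.11,0.0012,-0.02],"rotation": [0,0,0],"gripper": 0.5},
    {"linear": [0.14,0.0012,-0.02],"rotation": [0,0,0],"gripper": 0.5},
    {"linear": [0.16,0.0012,-0.02],"rotation": [0,0,0],"gripper": 0.5},
    {"linear": [0.1656,0.0012,-0.02],"rotation": [0,0,0],"gripper": 0.5},
    {"linear": [0.1656,0.0012,-0.02],"rotation": [0,0,0],"gripper": 0.5},
    {"linear": [0.1656,0.0012,-0.02],"rotation": [0,0,0],"gripper": 0.5},
  ],
)

```text
t: 6.1
ee_pos: [0.5322, -0.299, 0.1265]
orientation: [2.149, 1.567, -0.734]
contact_force: [0.1, -1.3, -1.7]
width: 0.0658
```

```bash
python3 - <<'E'
from h import *
p,R,s=tool(); print(p,s['contact_force'],s['orientation'])
c=cam('wrist'); save('w5.png',c[0]); W=cloud(c); np.savez('w5.npz',W=W,im=c[0],p=p,R=R)
fitvee(W,c[0])
a=.2576;g=np.array([.5645,-.3128]);X=np.array([np.cos(a),np.sin(a)]);Y=np.array([-X[1],X[0]])
d=W[...,:2]-g;x=d@X;y=d@Y;z=W[...,2]
for lo in np.arange(-.056,0,.004):
    m=(x>lo)&(x<lo+.004)&(abs(y-.022)<.02)&(z>.04)&(z<.075); print(round(lo+.002,3),m.sum(),np.round(np.nanmedian(z[m]),4) if m.any() else '')
L=(W-p)@R
m=(abs(L[...,1])<.03)&(abs(L[...,0]+.019)<.03)&(abs(L[...,2])<.03);Q=L[m]
o=least_squares(lambda v:np.hypot(Q[:,0]-v[0]-v[2]*Q[:,1],Q[:,2]-v[1]-v[3]*Q[:,1])-.015,[-.017,0,0,0],loss='soft_l1',f_scale=.001)
print('pin',o.x.round(4)); 
m=(abs(np.hypot(L[...,0]-o.x[0],L[...,2]-o.x[1])-.015)<.002)&(abs(L[...,1])<.05);print(np.percentile(L[m][:,1],[1,99]))
E
```

```text
[ 0.53223303 -0.29898386  0.12652976] [ 0.09151307 -1.34283917 -1.72008095] [ 2.14900278  1.56690536 -0.73404113]
V x0 -0.0309 dyaw(deg) 0.24 dz -0.0009 rms 0.0048 y ext [-0.0051  0.0485] x ext [-0.0412 -0.0088] 2685
stop y pctl [-0.0642 -0.0446 -0.0358 -0.0337 -0.0335] zmax 0.086 x [-0.0425 -0.0167] 1405
vee [ 0.5291 -0.2997] yaw 0.25761059759436306
-0.054 0 
-0.05 0 
-0.046 0 
-0.042 118 0.0634
-0.038 312 0.0608
-0.034 299 0.0568
-0.03 205 0.0549
-0.026 151 0.0589
-0.022 198 0.0629
-0.018 261 0.0655
-0.014 306 0.0623
-0.01 444 0.0576
-0.006 0 
-0.002 0 
pin [-0.0168  0.0017  0.0018 -0.0001]
[-0.03879228  0.03839318]
```

View pics/w5.png

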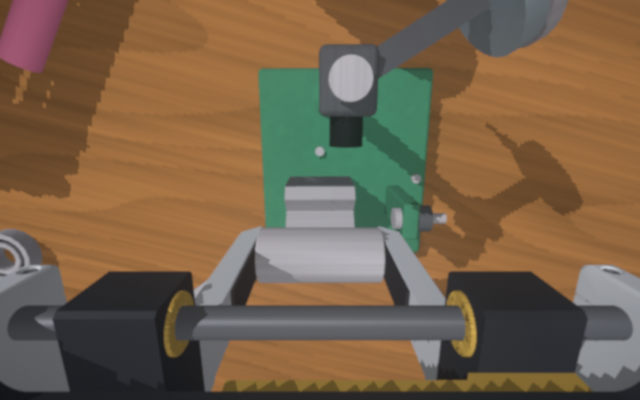

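```bash
python3 - <<'E'
from h import *
goto([.5307,-.2993,.062],.2576+.003)
E
```

```text
lin [ 0.0648 -0.0006  0.0017] rot [-0.0023 -0.0025 -0.0038] g -1 pos [ 0.5323 -0.2993  0.1268]
```

Request:
servo_tool(
  plan=[
    {"linear": [0.02,-0.0006,0.0017],"rotation": [-0.002,-0.0025,-0.004],"gripper": 0.5},
    {"linear": [0.04,-0.0006,0.0017],"rotation": [-0.002,-0.0025,-0.004],"gripper": 0.5},
    {"linear": [0.055,-0.0006,0.0017],"rotation": [-0.002,-0.0025,-0.004],"gripper": 0.5},
    {"linear": [0.0645,-0.0006,0.0017],"rotation": [-0.002,-0.0025,-0.004],"gripper": 0.5},
    {"linear": [0.0645,-0.0006,0.0017],"rotation": [-0.002,-0.0025,-0.004],"gripper": 0.5},
    {"linear": [0.0645,-0.0006,0.0017],"rotation": [-0.002,-0.0025,-0.004],"gripper": 0.5},
    {"linear": [0.0645,-0.0006,0.0017],"rotation": [-0.002,-0.0025,-0.004],"gripper": 0.5},
  ],
)

```text
t: 6.85
ee_pos: [0.5316, -0.2999, 0.0635]
orientation: [2.33, 1.568, -0.551]
contact_force: [-0.2, -0.6, -2.8]
width: 0.0659
```

```bash
python3 - <<'E'
from h import *
goto([.5307,-.2993,.0582],.2576+.003)
E
```

```text
lin [ 0.0053 -0.0008  0.0008] rot [-0.0002 -0.0016 -0.0017] g -1 pos [ 0.5316 -0.2999  0.0635]
```

Request:
servo_tool(
  plan=[
    {"linear": [0.001,-0.0008,0.0008],"rotation": [0,-0.0016,-0.0017],"gripper": 0.5},
    {"linear": [0.002,-0.0008,0.0008],"rotation": [0,-0.0016,-0.0017],"gripper": 0.5},
    {"linear": [0.003,-0.0008,0.0008],"rotation": [0,-0.0016,-0.0017],"gripper": 0.5},
    {"linear": [0.004,-0.0008,0.0008],"rotation": [0,-0.0016,-0.0017],"gripper": 0.5},
    {"linear": [0.005,-0.0008,0.0008],"rotation": [0,-0.0016,-0.0017],"gripper": 0.5},
    {"linear": [0.005,-0.0008,0.0008],"rotation": [0,-0.0016,-0.0017],"gripper": 0.5},
    {"linear": [0.005,-0.0008,0.0008],"rotation": [0,-0.0016,-0.0017],"gripper": 0.5},
  ],
)

```text
t: 7.55
ee_pos: [0.5306, -0.2993, 0.0584]
orientation: [-0.866, 1.571, 2.536]
contact_force: [-0.3, -0.2, -3.2]
width: 0.066
```

Request:
servo_tool(
  plan=[
    {"linear": [0.0005,0,0],"rotation": [0,0,0],"gripper": 0.5},
    {"linear": [0.001,0,0],"rotation": [0,0,0],"gripper": 0.5},
    {"linear": [0.0015,0,0],"rotation": [0,0,0],"gripper": 0.5},
    {"linear": [0.0015,0,0],"rotation": [0,0,0],"gripper": 0.5},
    {"linear": [0.0015,0,0],"rotation": [0,0,0],"gripper": 0.5},
  ],
)

```text
t: 8.05
ee_pos: [0.5307, -0.2993, 0.0579]
orientation: [2.253, 1.57, -0.628]
contact_force: [-2.2, 0.4, 6.0]
width: 0.0657
```

Seated in the V: the vertical force rose 9 N at z = 0.0579. I open slightly.

Request:
servo_tool(
  newtons=10,
  plan=[
    {"linear": [0,0,0.0005],"rotation": [0,0,0],"gripper": 0.5},
    {"linear": [0,0,0.0005],"rotation": [0,0,0],"gripper": 0.72},
    {"linear": [0,0,0.0005],"rotation": [0,0,0],"gripper": 0.78},
    {"linear": [0,0,0.0005],"rotation": [0,0,0],"gripper": 0.78},
    {"linear": [0,0,0.0005],"rotation": [0,0,0],"gripper": 0.78},
  ],
)

```text
t: 8.55
ee_pos: [0.5303, -0.2996, 0.0577]
orientation: [2.081, 1.57, -0.8]
contact_force: [0.1, -0.3, -0.3]
width: 0.0734
```

Released and free of force. I go straight up to about z = 0.14 (well above the pin top at 0.09), close the fingers, and look.

Request:
servo_tool(
  plan=[
    {"linear": [-0.015,0,0],"rotation": [0,0,0],"gripper": 0.78},
    {"linear": [-0.045,0,0],"rotation": [0,0,0],"gripper": 0.78},
    {"linear": [-0.08,0,0],"rotation": [0,0,0],"gripper": 0.5},
    {"linear": [-0.08,0,0],"rotation": [0,0,0],"gripper": 0.2},
    {"linear": [-0.08,0,0],"rotation": [0,0,0],"gripper": 0},
    {"linear": [-0.08,0,0],"rotation": [0,0,0],"gripper": 0},
    {"linear": [-0.08,0,0],"rotation": [0,0,0],"gripper": 0},
    {"linear": [-0.08,0,0],"rotation": [0,0,0],"gripper": 0},
  ],
)

```text
t: 9.35
ee_pos: [0.5296, -0.2991, 0.1364]
orientation: [-0.842, 1.569, 2.56]
contact_force: [0.6, -0.2, 0.2]
width: 0.0291
```

```bash
cat >> h.py <<'E'
def pinv(W,a=.2606,v=(.5290,-.2997)):
    X=np.array([np.cos(a),np.sin(a)]);Y=np.array([-X[1],X[0]])
    P=W.reshape(-1,3);P=P[~np.isnan(P).any(1)];d=P[:,:2]-v
    L=np.c_[d@X,d@Y,P[:,2]-.075]; L=L[(abs(L[:,0])<.02)&(abs(L[:,1]+.01)<.055)&(L[:,2]>-.002)&(L[:,2]<.02)]
    m=L[abs(L[:,1]+.01)<.02]
    o=least_squares(lambda q:np.hypot(m[:,0]-q[0]-q[2]*m[:,1],m[:,2]-q[1]-q[3]*m[:,1])-.015,[0,0,0,0],loss='soft_l1',f_scale=.001)
    q=o.x; k=abs(np.hypot(L[:,0]-q[0]-q[2]*L[:,1],L[:,2]-q[1]-q[3]*L[:,1])-.015)<.002
    e=np.percentile(L[k,1],[.5,99.5]); print('pin in vee frame x,z,yaw,tilt',q.round(4),'ends',e.round(4),'(stop face at -.0555)',len(m))
E
python3 - <<'E'
from h import *
print(tool()[2])
c=cam('wrist'); save('w6.png',c[0]); W=cloud(c); np.savez('w6.npz',W=W,im=c[0]); pinv(W)
a=.2606; X=np.array([np.cos(a),np.sin(a)]);Y=np.array([-X[1],X[0]])
goto([*(np.array([.529,-.2997])+.058*Y),.138],a)
E
```

```text
{'t': 9.35, 'joints': array([-6.28397708e-01,  3.70503417e-01,  1.53930747e+00, -9.41736056e-05,
        1.23366606e+00,  6.82060906e-01]), 'qd': array([-0.0002673 , -0.00268924, -0.00622904,  0.00116379,  0.00114836,
        0.00052023]), 'tau': array([ 8.60140688e-03, -4.47999358e+01, -2.24838549e+01,  6.35176152e-02,
       -2.28027580e-02, -6.12190865e-05]), 'ee_pos': array([ 0.52964928, -0.29913163,  0.13643518]), 'orientation': array([-0.84163668,  1.56890994,  2.56032492]), 'contact_force': array([ 0.57987113, -0.21666151,  0.218695  ]), 'moment': array([ 0.03113997, -0.01360324, -0.03784206]), 'width': 0.029096886960860144}
pin in vee frame x,z,yaw,tilt [-0.0001 -0.0003  0.0012 -0.003 ] ends [-0.0644  0.0328] (stop face at -.0555) 1926
lin [-0.0013 -0.0578  0.0009] rot [-0.0002  0.001   0.0011] g -1 pos [ 0.5298 -0.2992  0.1367]
```

View pics/w6.png

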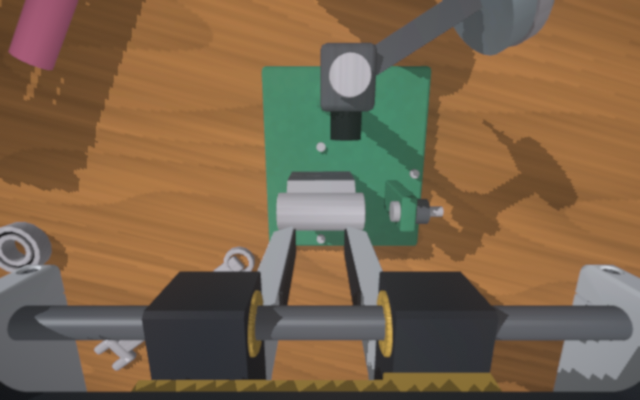

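The pin is seated: V-frame offset -0.1 mm in x and -0.3 mm in z, yaw 0.001, end at +33 mm. Next I move clear of its +y end and shut the fingers.

Request:
servo_tool(
  plan=[
    {"linear": [-0.001,-0.03,0.0005],"rotation": [0,0.001,0.001],"gripper": 0},
    {"linear": [-0.001,-0.058,0.0005],"rotation": [0,0.001,0.001],"gripper": 0},
    {"linear": [-0.001,-0.058,0.0005],"rotation": [0,0.001,0.001],"gripper": 0},
    {"linear": [-0.001,-0.058,0.0005],"rotation": [0,0.001,0.001],"gripper": 0},
    {"linear": [0.02,-0.058,0.0005],"rotation": [0,0.001,0.001],"gripper": 0},
    {"linear": [0.04,-0.058,0.0005],"rotation": [0,0.001,0.001],"gripper": 0},
    {"linear": [0.04,-0.058,0.0005],"rotation": [0,0.001,0.001],"gripper": 0},
  ],
)

```text
t: 10.1
ee_pos: [0.513, -0.2434, 0.0942]
orientation: [-0.746, 1.566, 2.655]
contact_force: [-0.5, -0.2, 0.2]
width: 0.0004
```

```bash
python3 - <<'E'
from h import *
a=.2606; X=np.array([np.cos(a),np.sin(a)]);Y=np.array([-X[1],X[0]])
print(tool()[2]['width'],tool()[2]['contact_force'])
goto([*(np.array([.529,-.2997])+.056*Y),.070],a)
E
```

```text
0.00037341058632559297 [-0.54999527 -0.18801839  0.1538059 ]
lin [ 0.0242  0.0026 -0.0011] rot [-0.0009  0.0036  0.0033] g -1 pos [ 0.513  -0.2434  0.0942]
```

Request:
servo_tool(
  plan=[
    {"linear": [0.014,0,-0.001],"rotation": [0,0.0036,0.003],"gripper": 0},
    {"linear": [0.024,0,-0.001],"rotation": [0,0.0036,0.003],"gripper": 0},
    {"linear": [0.024,0,-0.001],"rotation": [0,0.0036,0.003],"gripper": 0},
    {"linear": [0.024,0.003,-0.001],"rotation": [0,0.0036,0.003],"gripper": 0},
    {"linear": [0.024,0.006,-0.001],"rotation": [0,0.0036,0.003],"gripper": 0},
    {"linear": [0.024,0.009,-0.001],"rotation": [0,0.0036,0.003],"gripper": 0},
    {"linear": [0.024,0.009,-0.001],"rotation": [0,0.0036,0.003],"gripper": 0},
  ],
)

```text
t: 10.8
ee_pos: [0.5167, -0.2526, 0.0707]
orientation: [2.385, 1.569, -0.497]
contact_force: [-0.0, 0.4, -0.1]
width: 0.0002
```

```bash
cat >> h.py <<'E'
def st(a=.2606):
    p,R,s=tool(); Y=np.array([-np.sin(a),np.cos(a)]); d=p[:2]-[.529,-.2997]
    print('Y',(d@Y).round(4),'X',(d@[Y[1],-Y[0]]).round(4),'z',p[2].round(4),'Fy',(s['contact_force'][:2]@Y).round(2),'F',s['contact_force'].round(1),'toolY.Y',(R[:2,1]@Y).round(4))
E
python3 -c "from h import *; st()"
```

```text
Y 0.0487 X 0.0003 z 0.0707 Fy 0.36 F [-0.   0.4 -0.1] toolY.Y -1.0
```

Request:
servo_tool(
  plan=[
    {"linear": [0,0.0025,0],"rotation": [0,0,0],"gripper": 0},
    {"linear": [0,0.005,0],"rotation": [0,0,0],"gripper": 0},
    {"linear": [0,0.0075,0],"rotation": [0,0,0],"gripper": 0},
    {"linear": [0,0.01,0],"rotation": [0,0,0],"gripper": 0},
    {"linear": [0,0.0125,0],"rotation": [0,0,0],"gripper": 0},
  ],
)

```text
t: 11.3
ee_pos: [0.5192, -0.2618, 0.071]
orientation: [-1.758, 1.566, 1.643]
contact_force: [-0.8, 7.3, 5.2]
width: 0.0004
```

```bash
python3 -c "from h import *; st()"
```

```text
Y 0.0391 X 0.0003 z 0.071 Fy 7.29 F [-0.8  7.3  5.2] toolY.Y -1.0
```

Request:
servo_tool(
  plan=[
    {"linear": [0,0.003,0],"rotation": [0,0,0],"gripper": 0},
    {"linear": [0,0.005,0],"rotation": [0,0,0],"gripper": 0},
    {"linear": [0,0.007,0],"rotation": [0,0,0],"gripper": 0},
    {"linear": [0,0.009,0],"rotation": [0,0,0],"gripper": 0},
    {"linear": [0,0.011,0],"rotation": [0,0,0],"gripper": 0},
  ],
)

```text
t: 11.8
ee_pos: [0.5216, -0.2708, 0.0712]
orientation: [-1.672, 1.563, 1.728]
contact_force: [-1.1, 6.8, 4.4]
width: 0.0005
```

```bash
python3 -c "from h import *; st()
c=cam('wrist'); pinv(cloud(c))"
```

```text
Y 0.0299 X 0.0003 z 0.0712 Fy 6.84 F [-1.1  6.8  4.4] toolY.Y -1.0
pin in vee frame x,z,yaw,tilt [-0.     -0.0004  0.0001  0.0018] ends [-0.0643  0.0374] (stop face at -.0555) 3697
```

Request:
servo_tool(
  plan=[
    {"linear": [0,0.003,0],"rotation": [0,0,0],"gripper": 0},
    {"linear": [0,0.0045,0],"rotation": [0,0,0],"gripper": 0},
    {"linear": [0,0.006,0],"rotation": [0,0,0],"gripper": 0},
    {"linear": [0,0.007,0],"rotation": [0,0,0],"gripper": 0},
  ],
)

```text
t: 12.25
ee_pos: [0.523, -0.2763, 0.0712]
orientation: [-1.631, 1.56, 1.768]
contact_force: [-0.7, 5.9, 4.8]
width: 0.0004
```

```bash
python3 -c "from h import *; st()"
```

```text
Y 0.0242 X 0.0003 z 0.0712 Fy 5.85 F [-0.7  5.9  4.8] toolY.Y -0.9999
```

Request:
servo_tool(
  plan=[
    {"linear": [0,0.002,0],"rotation": [0,0,0],"gripper": 0},
    {"linear": [0,0.0025,0],"rotation": [0,0,0],"gripper": 0},
    {"linear": [0,0.003,0],"rotation": [0,0,0],"gripper": 0},
  ],
)

```text
t: 12.55
ee_pos: [0.5234, -0.2774, 0.0713]
orientation: [-1.605, 1.557, 1.794]
contact_force: [-0.4, 5.3, 4.6]
width: 0.0003
```

```bash
python3 -c "from h import *; st()"
```

```text
Y 0.023 X 0.0003 z 0.0713 Fy 5.2 F [-0.4  5.3  4.6] toolY.Y -0.9999
```

Request:
servo_tool(
  plan=[
    {"linear": [0,0.002,0],"rotation": [0,0,0],"gripper": 0},
    {"linear": [0,0.0025,0],"rotation": [0,0,0],"gripper": 0},
    {"linear": [0,0.003,0],"rotation": [0,0,0],"gripper": 0},
  ],
)

```text
t: 12.85
ee_pos: [0.5234, -0.2777, 0.0714]
orientation: [-1.587, 1.551, 1.812]
contact_force: [-0.9, 8.3, 5.3]
width: 0.0004
```

```bash
python3 -c "from h import *; st()"
```

```text
Y 0.0227 X 0.0003 z 0.0714 Fy 8.21 F [-0.9  8.3  5.3] toolY.Y -0.9998
```

Request:
servo_tool(
  plan=[
    {"linear": [0,0.0025,0],"rotation": [0,0,0],"gripper": 0},
    {"linear": [0,0.0035,0],"rotation": [0,0,0],"gripper": 0},
    {"linear": [0,0.004,0],"rotation": [0,0,0],"gripper": 0},
  ],
)

```text
t: 13.15
ee_pos: [0.5234, -0.2777, 0.0715]
orientation: [-1.569, 1.544, 1.829]
contact_force: [-1.5, 10.7, 8.8]
width: 0.0003
```

```bash
python3 -c "from h import *; st()"
```

```text
Y 0.0227 X 0.0003 z 0.0715 Fy 10.77 F [-1.5 10.7  8.8] toolY.Y -0.9996
```

The pin is home: the force rose 5 → 8 → 11 N with no further travel. I back off along +y, go up, and check.

Request:
servo_tool(
  plan=[
    {"linear": [0,-0.003,0],"rotation": [0,0,0],"gripper": 0},
    {"linear": [0,-0.013,0],"rotation": [0,0,0],"gripper": 0},
    {"linear": [0,-0.025,0],"rotation": [0,0,0],"gripper": 0},
    {"linear": [-0.005,-0.03,0],"rotation": [0,0,0],"gripper": 0},
    {"linear": [-0.04,-0.03,0],"rotation": [0,0,0],"gripper": 0},
    {"linear": [-0.09,-0.03,0],"rotation": [0,0,0],"gripper": 0},
    {"linear": [-0.14,-0.03,0.03],"rotation": [0,0,0],"gripper": 0},
    {"linear": [-0.18,-0.03,0.05],"rotation": [0,0,0],"gripper": 0},
  ],
)

```text
t: 13.95
ee_pos: [0.4694, -0.2654, 0.2516]
orientation: [-1.564, 1.545, 1.835]
contact_force: [1.1, 0.0, -0.0]
width: 0.0006
```

```bash
python3 - <<'E'
from h import *
st()
c=cam('wrist'); W=cloud(c); pinv(W); fitvee(W,c[0]); save('w7.png',c[0])
im=c[0].astype(int)
m=(im[...,1]>im[...,0]+20)&(im[...,1]>im[...,2]+15)&(W[...,2]>.01)&(W[...,2]<.025)
print(cv2.minAreaRect(W[m][:,:2].astype(np.float32)))
for n in('scene','side'):
    c=cam(n); W=cloud(c); fitrow(W,[.517,.084,.08,.084],3); pinv(W)
E
```

```text
Y 0.0485 X -0.0488 z 0.2516 Fy -0.26 F [ 1.1  0.  -0. ] toolY.Y -0.9997
pin in vee frame x,z,yaw,tilt [-0.0002 -0.0003  0.0007  0.0111] ends [-0.0646  0.0105] (stop face at -.0555) 1061
V x0 -0.0323 dyaw(deg) -6.11 dz -0.0034 rms 0.0035 y ext [-0.0044  0.0494] x ext [-0.0529 -0.0101] 833
stop y pctl [-0.0604 -0.0386 -0.0203 -0.0175 -0.0165] zmax 0.0896 x [-0.0441 -0.0171] 1024
vee [ 0.5275 -0.2993] yaw 0.25761059759436306
((0.5639654994010925, -0.31324678659439087), (0.16696403920650482, 0.14781278371810913), 14.830660820007324)
pin at stop [0.5201 0.0833 0.0772 0.0825] yawdeg 4.42 rms 0.0016 787 len 0.0652 ends all [-0.0383  0.0366]
pin in vee frame x,z,yaw,tilt [ 0.002  -0.0011  0.0065  0.0243] ends [-0.0639  0.009 ] (stop face at -.0555) 243
pin at stop [0.5188 0.0857 0.0853 0.084 ] yawdeg 4.89 rms 0.0011 1404 len 0.0656 ends all [-0.0352  0.0368]
pin in vee frame x,z,yaw,tilt [ 0.0016 -0.0006 -0.0216 -0.0296] ends [-0.0643  0.0126] (stop face at -.0555) 110
```

View pics/w7.png

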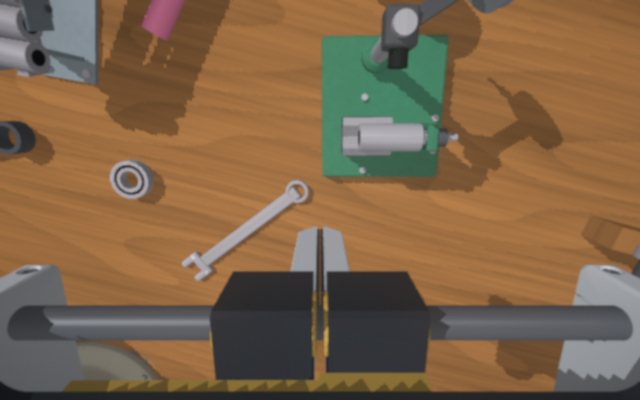

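The pin's free end measures +10.5 mm in the V frame, exactly home, and the gauge measures unmoved to 0.2 mm.

```bash
python3 -c "from h import *; print(r.sign_off())"
```

```text
the job is handed in; nothing more can be done
None
```

The end pin is in the gauge's V-block, bearing against the end stop, and the job is handed in at about 14 s of the 51 s allowed. Sign-off gives no verdict.

- **Taking the pin:** I gripped it by its end faces and lifted it off. The other three rolled down, and camera fits put the next pin at the stop. The wrist camera, before and after, agreed to under 1 mm. The fixed cameras also gave about the same position before and after, though they sit 2–4 mm from the wrist camera.
- **Laying it in the V:** I lowered it until the vertical force rose by about 9 N, then opened the fingers. The wrist camera showed it seated within 0.3 mm and parallel to the V.
- **Pushing it home:** It slid at 5–7 N. At the stop the force rose to 10.8 N with no further travel, well under the 17 N that would move the gauge.
- **Last checks:** The pin's free end measured at +10.5 mm in the V's frame, exactly where a pin that is home should be. The gauge measured unmoved to about 0.2 mm and the arm was clear of everything.

In the last check, some fits disagreed. The scene and side cameras put the pin about 2 mm off and slightly tilted, but with few points and within their calibration tolerance. The wrist camera's refit of the V itself was spoiled by the pin lying in it. I went by the close wrist view and the force.

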